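Put the club's flight packs on charge and lock the arming plug

ROBOT

A 6-joint arm with a two-finger parallel gripper is mounted at the origin on the work surface. World frame = base frame: x ahead of the robot, y to its left, z up, the work surface at z = 0. Lengths are in mm, angles in rad, forces in N, time in s.
With the tool pointing down it reaches from about 350 to 975 mm from the base axis. Payload 7.1 kg.
Tool frame: the origin (TCP) lies midway between the tips of the shut fingers; the grasp point (between the pads) lies 19 mm behind it; z points along the fingers, y is the line along which they close (so a half turn about z gives the same grasp; the last joint's range is limited). The gripper opens to 88 mm and grips with 3 to 60 N. Pads are 20 mm wide; open, the fingers measure 115 mm over their backs; the gripper's body (75 mm by 178 mm) begins 61 mm behind the grasp point.
Start: joints at [1.326, 0.423, 1.63, -0, 1.089, -0.019], TCP at [139.898, 609.125, 222.675] pointing down, gripper open.
Joint ranges: [-3, 3], [-0.9, 2.11], [0.09, 2.58], [-1.31, 4.45], [0.11, 2.69], [-2.54, 2.54]. Speed limits (rad/s): [2.39, 2.39, 3.01, 3.14, 3.14, 3.14].

INTERFACE

Orientations are given as a rotation vector (axis times angle).
In Python, from workcell import ctrl gives the robot as it stands. The module is installed in compiled form; this text tells all that it offers.
- The arm moves only by the tool servo_tool, never from a script. Its argument "increments" is a list of rows, each a list of 7 numbers: the shift along the world's x, y, z in cm, then the turn, a rotation vector about the world's x, y, z in degrees, then the opening, from -1 (shut) to 1 (fully open). A call has 1 to 20 rows; each row is the pose to reach, as a shift and turn from the pose commanded when the call began; what a row does not reach only later rows make up. A row lasts 1/12 s, in which the tool goes at most 41.7 mm and 7.16 degrees, less where a joint would pass 70% of its speed; a pose out of reach is approached as far as the arm can. A call with a gripper value outside its range is refused whole. The fingers move at their own pace and stop on an object; the grip force is fixed at half the most. Time passes only in rows, so rows that repeat a pose let the fingers close. It gives the time, the measured TCP pose, the force, the opening and the grip force at its end, in the units of the state.
- ctrl.get_obs(): the state, without advancing time (a new reading comes with each control period).
- ctrl.get_image(name): name is "scene" or "top"; returns a dict with "image" (420x560x3 uint8, red, green, blue), "fx", "fy", "cx", "cy" (pixels), "extrinsics" (4x4, takes a point from camera to world coordinates). Camera axes: x right, y up, looking along -z (the intrinsics and any distortion apply to the point x, -y, -z); pixel columns grow to the right and rows downward; lengths in mm; the calibration is good to about 2 mm. A picture is of the moment at which its call begins. There is no depth.
- ctrl.close_job(): hands the job in; it is judged then, once.
The state is a dict: "t": time; "qpos": joint angles; "qvel": joint speeds; "joint_torque": joint torques, N m; "ee_pos": TCP position; "orientation": TCP orientation; "ft_force": force on the tool from outside, world axes, zero at the start; "moment": the same for the moment, N m; "width": finger opening in mm; "grasp_force": force on a finger pad.
Only numpy, scipy, OpenCV 4.12 (cv2) and the standard library are available. Lean on these libraries where they do the work, as an engineer would, in place of code of your own. Each camera call takes 0.05 s, during which the arm holds its last target. There are 200 camera calls.

TASK

First lift the charged packs (green label) out of the dock and lay them flat on the green mat, and put every pack with a yellow label flat into a charging bay of its own, copper contact end towards the dock's copper contacts. Then turn the orange lock collar until its ear is at the green mark, push the red arming plug fully home in the socket with its wings along the white lines, and turn the collar back until its ear is at the red locked mark. Leave the glue and the tape where they are, and if a pack gets knocked out of place put it right again.

Things in the scene. Friction and masses are not known exactly. Their poses are not given: they have to be found in the camera images.
- pack1: flat (to be charged) flight battery pack, a blue block 76 long (its x) x 34 wide (its y) x 38 tall mm, 0.18 kg, yellow label; the black end with copper contacts is its +x end. Origin: centre of its underside. It may be absent
- pack1_contacts (a point): middle of the copper contact end face of pack1, 38 mm along the pack's +x from its centre and 19 mm up
- pack2: flat (to be charged) flight battery pack, a blue block 76 long (its x) x 34 wide (its y) x 38 tall mm, 0.18 kg, yellow label; the black end with copper contacts is its +x end. Origin: centre of its underside. It may be absent
- pack2_contacts (a point): middle of the copper contact end face of pack2, 38 mm along the pack's +x from its centre and 19 mm up
- pack3: flat (to be charged) flight battery pack, a blue block 76 long (its x) x 34 wide (its y) x 38 tall mm, 0.18 kg, yellow label; the black end with copper contacts is its +x end. Origin: centre of its underside. It may be absent
- pack3_contacts (a point): middle of the copper contact end face of pack3, 38 mm along the pack's +x from its centre and 19 mm up
- pack4: flat (to be charged) flight battery pack, a blue block 76 long (its x) x 34 wide (its y) x 38 tall mm, 0.18 kg, yellow label; the black end with copper contacts is its +x end. Origin: centre of its underside. It may be absent
- pack4_contacts (a point): middle of the copper contact end face of pack4, 38 mm along the pack's +x from its centre and 19 mm up
- ready: fixed green mat for charged packs, 110 (x) x 130 (y) x 3 mm thick, origin at the centre of its underside; room for two packs side by side, long side along its x
- full1: charged pack: same block as the others (76 x 34 x 38 mm, 0.18 kg, origin at the centre of its underside, copper contacts at +x) but with a green label; starts lying in a dock bay. It may be absent
- full2: charged pack: same block as the others (76 x 34 x 38 mm, 0.18 kg, origin at the centre of its underside, copper contacts at +x) but with a green label; starts lying in a dock bay. It may be absent
- dock: fixed grey charging dock, 100 (x) x 270 (y) mm, origin at the centre of its underside; four bays side by side along y. Its contact side is +x: a black housing 26 mm high, x = 50 to 95 mm, with copper contacts at every bay. A pack lies flat in a bay, long side along the dock's x, contact end to the dock's +x
- bay0 (a point): centre of the floor of the first bay, at y = 99 mm in the dock's frame, 6 mm above the table; the other three bays are at y = 33, -33 and -99 mm. Each is 90 (x) x 46 (y) mm inside; the lips and the 20 mm thick dividers stand 12 mm above the table
- unit: fixed grey arming unit, 150 x 150 x 30 mm, origin at the centre of its underside; round socket in the middle of its top. Red mark = locked, green mark = open: on its top, 82 mm from the socket axis, at -0.7 and +0.7 rad from its +x axis. Two white lines along its x axis show how the plug's wings must lie (either way round)
- socket (a point): mouth of the socket, on the unit's top 30 mm above the table: a vertical hole of 10.5 mm diameter, 26 mm deep, chamfered. Axes as the unit's
- collar (a joint): angle (rad) of the captive orange lock collar about the vertical socket axis: 0 = ear at the red locked mark, 1.4 = ear at the green open mark, growing anticlockwise seen from above; stops at -0.25 and 1.65. It stays where it is left (about 0.1 N m of friction)
- ring (a point): middle of the orange collar's underside, on the socket axis. Ring 58 mm inside, 80 mm outside diameter, top 13 mm above the unit's top; two opposite inward lugs, 16 mm wide, reach in to 15 mm from the axis, undersides 9 mm above the unit's top: they lie over the plug's wings when locked and bar the wings' way below about 0.8 rad
- ear (a point): top of the collar's upright black ear (white line on it), by which it is turned: 58 mm from the socket axis, 76 mm above the table. The ear is 12 mm thick (along the turning direction), reaches 45 to 71 mm from the axis and 36 to 76 mm above the table. At joint value q it lies at q - 0.7 rad from the unit's +x axis
- plug: red arming plug, 0.06 kg; origin on its axis at the underside of its wings (the face that seats). Below it a brass pin 8 mm diameter, 22 mm long with a tapered tip; wings 46 (its x) x 14 (y) x 5 mm thick; above them a grip 22 (x) x 14 (y) mm up to 52 mm above the origin. Starts upright in the parking block with its pin in the hole
- holder: fixed wooden parking block for the plug, 60 x 60 x 30 mm, origin at the centre of its underside, hole 10.5 mm diameter and 26 mm deep in the middle of its top
- glue: bystander: white glue bottle 48 mm diameter, 130 mm tall, origin at its foot; leave alone
- tape: bystander: roll of clear tape 72 mm diameter, 19 mm high, lying flat, origin at the centre of its underside; leave alone
Mind the look-alikes: they are no part of the job. Several things have the shape of the plug; the one meant has the colours described above.

How it is judged (in metres and radians):
On the way, in this order (a step that is already met when the one before it is completed fails the run):
1. every green-label pack lies flat on the green mat and every yellow-label pack flat in a bay, contact end to the contacts (x of full1 in the frame of ready between -0.045 and 0.045 m and y of full1 in the frame of ready between -0.06 and 0.06 m and z of full1 in the frame of ready between 0.001 and 0.006 m and angle between each of full1, full2, pack1, pack2, pack3, pack4's own z axis and vertical below 0.08 rad and x of full2 in the frame of ready between -0.045 and 0.045 m and y of full2 in the frame of ready between -0.06 and 0.06 m and z of full2 in the frame of ready between 0.001 and 0.006 m and x of pack1 in the frame of dock between -0.015 and 0.015 m and y of pack1 in the frame of dock between -0.118 and 0.118 m and z of pack1 in the frame of dock between 0.003 and 0.009 m and x of each of pack1_contacts, pack2_contacts, pack3_contacts, pack4_contacts in the frame of dock above 0.015 m and x of pack2 in the frame of dock between -0.015 and 0.015 m and y of pack2 in the frame of dock between -0.118 and 0.118 m and z of pack2 in the frame of dock between 0.003 and 0.009 m and x of pack3 in the frame of dock between -0.015 and 0.015 m and y of pack3 in the frame of dock between -0.118 and 0.118 m and z of pack3 in the frame of dock between 0.003 and 0.009 m and x of pack4 in the frame of dock between -0.015 and 0.015 m and y of pack4 in the frame of dock between -0.118 and 0.118 m and z of pack4 in the frame of dock between 0.003 and 0.009 m), for 0.2 s.
2. the collar's ear is at the green open mark (value of joint collar between 1.25 and 1.55 rad), for 0.2 s.
3. the plug is home in the socket, wings along the white lines (horizontal distance between plug and socket below 0.004 m and z of plug in the frame of socket below 0.003 m and angle between plug's own z axis and vertical below 0.09 rad and angle between the x axis of plug and the x axis of unit, either way round below 0.25 rad), for 0.2 s.
4. the collar's ear is at the red locked mark over the seated plug (all of step 3 and value of joint collar between -0.12 and 0.12 rad), for 0.2 s.
At the end, for the whole second after the job is handed in: Green packs flat on the mat; yellow packs flat in their own bays (0.08 rad, 3 mm), contact end to the contacts; plug upright in the socket (4 mm), wings within 3 mm of the top and 0.25 rad of the white lines; collar within 0.12 rad of locked (on the way: within 0.15 rad of open); all at rest (all of step 1 and all of step 4 and linear speed of each of pack1, pack2, pack3, pack4, full1, full2, plug below 0.02 m/s); the robot touches nothing.
It fails at once if the glue or the tape is moved more than 3 cm (distance of any of glue, tape from where it was at the start of the episode above 0.03 m).
Of pack1, pack2, pack3, pack4 only 3 to 4 are there at a start; the rules pass over those that are not, and their reading is None.
Of full1, full2 only 1 to 2 are there at a start; the rules pass over those that are not, and their reading is None.
At some moment in a run one of pack1, pack2, pack3, pack4, full1, full2 may be knocked a few centimetres aside while the robot is not near it.
It also fails if it takes over 210 s, if anything falls off the work surface, if the arm or the gripper's body presses on something with over 40 N, if the wrist force passes 120 N, or if a joint passes its speed limit or range.

## Working session

There is one attempt and no reset: what is moved stays moved. The work goes in short steps, Python scripts to look and compute and a tool call to move; the robot and the scene stay as the last step left them, time stands still between calls to the robot, and variables do not carry over. Pictures are saved under pics/ and viewed, at most 14 in all, crops included, and the job is handed in when it is done.

Besides the shell and the picture viewer there is one more tool, called after "Request:" by a JSON object that holds its "name" and its "arguments", one argument or row to a line. servo_tool: Moves the arm, as the interface text tells. Its arguments: {"type":"object","properties":{"increments":{"type":"array","items":{"type":"array","items":{"type":"number"}}}},"required":["increments"]}

```bash
mkdir -p pics
cat > h.py <<'E'
import numpy as np, cv2
from workcell import ctrl
def snap(name,fn=None,crop=None,s=1):
    d=ctrl.get_image(name); im=d['image'][:,:,::-1].copy()
    if fn: save(im,fn,crop,s)
    np.savez('last_'+name,im=im,fx=d['fx'],fy=d['fy'],cx=d['cx'],cy=d['cy'],E=d['extrinsics'])
    return d
def save(im,fn,crop=None,s=1):
    if crop: x0,y0,x1,y1=crop; im=im[y0:y1,x0:x1]
    cv2.imwrite('pics/'+fn,cv2.resize(im,None,fx=s,fy=s,interpolation=cv2.INTER_CUBIC))
def px(name,u,v,z):
    d=np.load('last_'+name+'.npz');E=d['E']
    r=E[:3,:3]@np.array([(u-d['cx'])/d['fx'],-(v-d['cy'])/d['fy'],-1.]);o=E[:3,3]
    return o+r*(z-o[2])/r[2]
def proj(name,p):
    d=np.load('last_'+name+'.npz');E=d['E'];c=E[:3,:3].T@(np.array(p)-E[:3,3])
    return d['cx']+d['fx']*c[0]/-c[2], d['cy']-d['fy']*c[1]/-c[2]
E
python3 - <<'E'
from h import *
d=snap('top','t1.png',s=1.42); print(d['fx'],d['cx'],d['cy'],d['extrinsics'].round(3), [k for k in d])
d=snap('scene','s1.png',s=1.42); print(d['fx'],d['extrinsics'].round(3))
print(ctrl.get_obs())
E
```

```text
386.7252547046118 280.56343529486014 217.2550550198566 [[ 6.60000e-02  9.67000e-01 -2.45000e-01  2.88626e+02]
 [-9.98000e-01  6.30000e-02 -2.00000e-02 -5.92130e+01]
 [-4.00000e-03  2.46000e-01  9.69000e-01  9.14564e+02]
 [ 0.00000e+00  0.00000e+00  0.00000e+00  1.00000e+00]] ['image', 'fx', 'fy', 'cx', 'cy', 'extrinsics']
450.8182692400426 [[ 7.990000e-01 -3.780000e-01  4.680000e-01  1.020304e+03]
 [ 6.010000e-01  5.270000e-01 -6.010000e-01 -7.310290e+02]
 [-1.900000e-02  7.610000e-01  6.480000e-01  8.199710e+02]
 [ 0.000000e+00  0.000000e+00  0.000000e+00  1.000000e+00]]
{'t': 0.1, 'qpos': array([ 1.32601599e+00,  4.23773336e-01,  1.63058658e+00, -7.50673894e-06,
        1.08859534e+00, -1.89735365e-02]), 'qvel': array([ 0.00069442, -0.00044207, -0.00196192,  0.00132208,  0.00054023,
       -0.00066   ]), 'joint_torque': array([ 1.87195797e-04, -5.45617425e+01, -2.74323893e+01,  6.45760400e-02,
        1.88656838e-02, -4.99445639e-05]), 'ee_pos': array([139.77510308, 608.66746121, 221.98447015]), 'orientation': array([-3.53918443e-01, -3.12141911e+00,  2.12304020e-03]), 'ft_force': array([-0.79698486,  0.49967679, -0.37186625]), 'moment': array([-0.0599573 , -0.03055387, -0.02384745]), 'grasp_force': 0.0, 'width': 88.10233828919579}
```

View pics/t1.png

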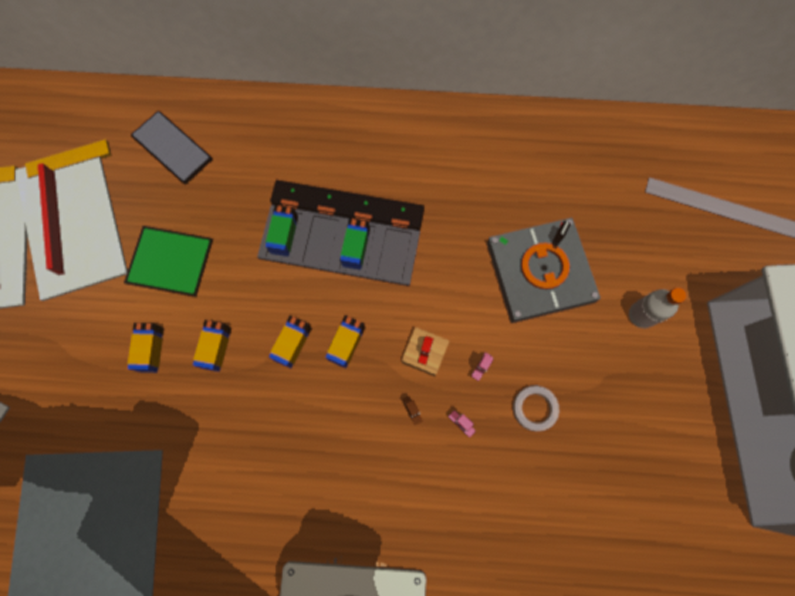

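View pics/s1.png

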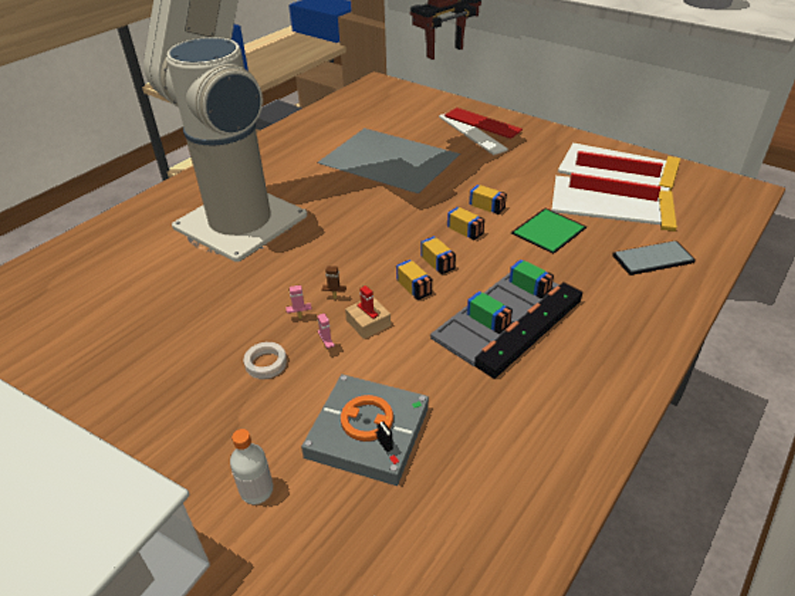

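The look-alikes for the plug, in 1.42x top-picture pixels, are red in the wooden block (425,350), pink (482,366), pink (461,422) and brown (411,408). The red one matches the description. There are yellow packs at (145,348), (211,346), (290,342) and (345,342), and green packs in bays 0 and 2, at (280,230) and (354,242).

Run:
```python
from h import *
im=np.load('last_top.npz')['im']
save(im,'c1.png',(80,115,305,270),3.5)
save(im,'c2.png',(270,145,430,265),5)
```

```text
(no output)
```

View pics/c1.png

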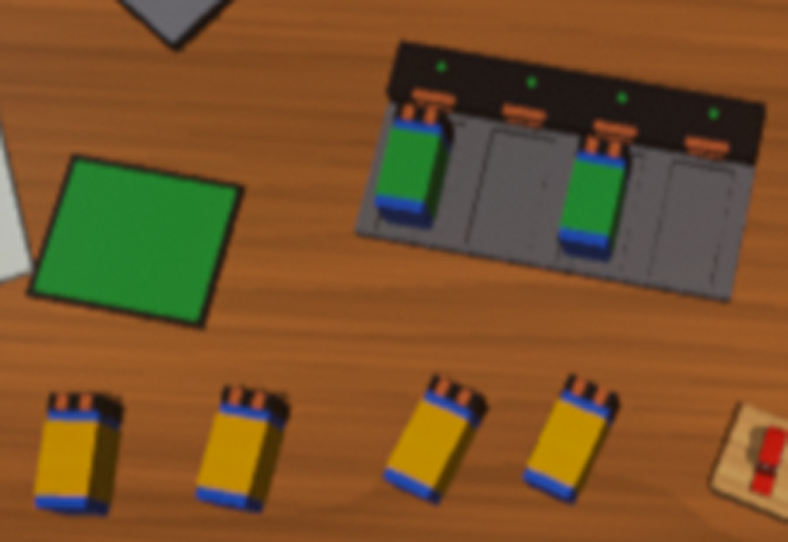

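View pics/c2.png

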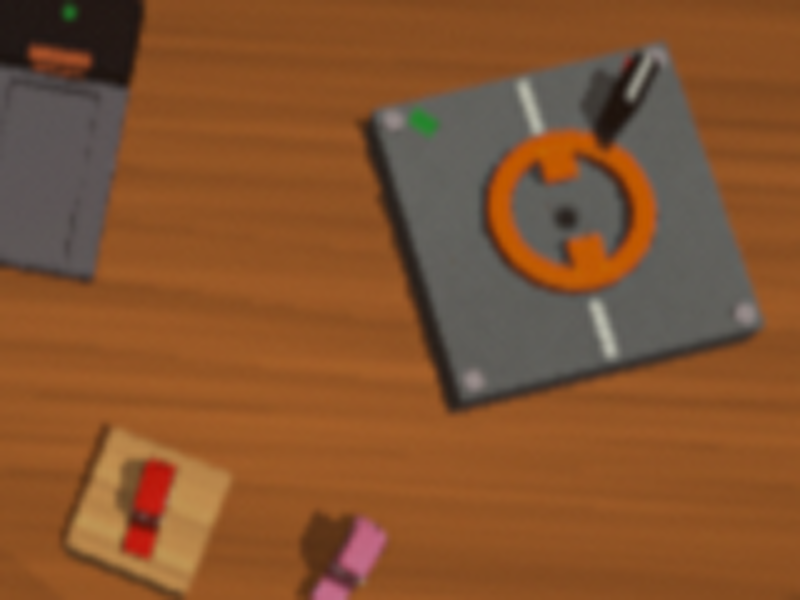

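Run:
```python
from h import *
c1=lambda x,y,z:px('top',80+x/3.5,115+y/3.5,z)[:2]
c2=lambda x,y,z:px('top',270+x/5,145+y/5,z)[:2]
P={'A':[(36,510),(87,512),(105,397),(54,394)],'B':[(197,500),(248,508),(273,395),(225,388)],'C':[(386,481),(436,501),(480,397),(436,377)],'D':[(525,484),(572,501),(614,394),(570,377)],
'F1':[(376,208),(424,214),(444,110),(398,104)],'F2':[(560,243),(608,250),(628,146),(586,140)]}
for k,v in P.items():
    q=np.array([c1(*p,38) for p in v]); f=(q[2]+q[3])/2;b=(q[0]+q[1])/2; d=f-b
    print(k,'mid',((f+b)/2).round(1),'len',np.linalg.norm(d).round(1),'w',np.linalg.norm(q[1]-q[0]).round(1),np.linalg.norm(q[2]-q[3]).round(1),'yaw',np.degrees(np.arctan2(d[1],d[0])).round(1))
q=np.array([c1(75,156,3),c1(243,187,3),c1(203,326,3),c1(29,295,3)]);print('mat',q.mean(0),q.round(0).tolist())
for p,z in [((402,42),26),((765,104),26),((388,100),26),((752,163),26),((357,234),12),((730,300),12)]: print('dock',p,c1(*p,z).round(1))
q=np.array([c2(375,112,30),c2(657,45,30),c2(762,325,30),c2(455,400,30)]);print('unit',q.mean(0),q.round(0).tolist())
print('hole',c2(566,217,30),'ring',c2(571,211,43),'lines',c2(524,80,30),c2(610,358,30),'ear',c2(641,78,76),'ear ends',c2(652,55,76),c2(630,100,76))
q=np.array([c2(108,425,30),c2(232,475,30),c2(185,595,30),c2(66,545,30)]);print('holder',q.mean(0),q.round(0).tolist())
print('grip top', c2(160,487,82), c2(125,555,35),c2(153,557,35))
for n,p in dict(glue=(668,296)).items(): print(n,px('top',p[0]/1.42,p[1]/1.42,130))
```

```text
A mid [419.2 369.2] len 77.1 w 33.4 34.3 yaw 1.5
B mid [429.9 261.1] len 75.9 w 34.1 32.7 yaw -4.6
C mid [444.2 131.1] len 74.9 w 35.8 32.9 yaw -17.9
D mid [450.   41.8] len 76.5 w 32.9 31.7 yaw -16.9
F1 mid [639.7 170.3] len 78.1 w 33.6 32.9 yaw -4.0
F2 mid [621.6  39.8] len 77.3 w 33.3 29.7 yaw -7.0
mat [579.43897741 366.2852939 ] [[640.0, 422.0], [624.0, 297.0], [519.0, 310.0], [534.0, 436.0]]
dock (402, 42) [733.6 190.3]
dock (765, 104) [701.9 -73.3]
dock (388, 100) [687.9 194.8]
dock (752, 163) [656.5 -66.6]
dock (357, 234) [591.  208.1]
dock (730, 300) [559.4 -57.2]
unit [ 599.03088683 -280.3491432 ] [[647.0, -189.0], [691.0, -327.0], [552.0, -375.0], [506.0, -230.0]]
hole [ 599.47679071 -282.25614307] ring [ 598.05578937 -281.33792362] lines [ 668.81782573 -261.72235942] [ 530.74755533 -302.97938688] ear [ 653.50827395 -305.30982181] ear ends [ 665.33610809 -310.51515034] [ 642.24904753 -300.14041572]
holder [444.42556752 -89.35358751] [[483.0, -69.0], [463.0, -128.0], [406.0, -109.0], [425.0, -53.0]]
grip top [445.52982711 -92.40383301] [421.80986141 -79.94182891] [421.7231018  -92.77304676]
glue [ 531.70894533 -439.71056356  130.        ]
```

Request:
{"name": "servo_tool", "arguments": {
  "increments": [
    [49.9,-43.9,-10,0,0,6.5,0.3],
    [49.9,-43.9,-10,0,0,6.5,0.3],
    [49.9,-43.9,-10,0,0,6.5,0.3],
    [49.9,-43.9,-10,0,0,6.5,0.3],
    [49.9,-43.9,-10,0,0,6.5,0.3],
    [49.9,-43.9,-10,0,0,6.5,0.3],
    [49.9,-43.9,-10,0,0,6.5,0.3],
    [49.9,-43.9,-10,0,0,6.5,0.3],
    [49.9,-43.9,-10,0,0,6.5,0.3],
    [49.9,-43.9,-10,0,0,6.5,0.3],
    [49.9,-43.9,-10,0,0,6.5,0.3],
    [49.9,-43.9,-10,0,0,6.5,0.3],
    [49.9,-43.9,-10,0,0,6.5,0.3],
    [49.9,-43.9,-10,0,0,6.5,0.3],
    [49.9,-43.9,-10,0,0,6.5,0.3],
    [49.9,-43.9,-10,0,0,6.5,0.3],
    [49.9,-43.9,-10,0,0,6.5,0.3],
    [49.9,-43.9,-10,0,0,6.5,0.3],
    [49.9,-43.9,-10,0,0,6.5,0.3],
    [49.9,-43.9,-10,0,0,6.5,0.3]
  ]
}}

```text
t: 1.77
ee_pos: [637.6, 171.1, 122.5]
orientation: [-0.175, -3.136, 0.0]
ft_force: [0.0, -1.3, -0.1]
width: 57.2
grasp_force: 0.0
```

```bash
cat >> h.py <<'E'
def blobs(col):
    d=snap('top'); im=np.load('last_top.npz')['im'][:290,70:560] ; h=cv2.cvtColor(im,cv2.COLOR_BGR2HSV)
    m=cv2.inRange(h,*{'y':((18,150,100),(28,255,255)),'g':((50,120,60),(75,255,255))}[col])
    n,l,s,c=cv2.connectedComponentsWithStats(m); out=[]
    for i in range(1,n):
        if s[i,4]>60:
            (u,v),wh,a=cv2.minAreaRect(np.argwhere(l==i)[:,::-1].astype(np.float32))
            x,y,_=px('top',c[i][0]+70,c[i][1],38)
            pts=np.array([px('top',a+70,b,38)[:2] for a,b in cv2.boxPoints(((u,v),wh,a))])
            e=pts[1]-pts[0];f=pts[2]-pts[1]; w=e if np.hypot(*e)>np.hypot(*f) else f
            w=w*np.sign(w[0]); out.append((round(x,1),round(y,1),round(np.degrees(np.arctan2(w[1],w[0])),1),int(s[i,4])))
    return sorted(out,key=lambda q:-q[1])
def st():
    o=ctrl.get_obs(); r=cv2.Rodrigues(o['orientation'])[0]; y=r[:,1]*np.sign(r[1,1])
    print('t',round(o['t'],2),'p',o['ee_pos'].round(1),'yaw',np.degrees(np.arctan2(-y[0],y[1])).round(2),'tilt',r[:,2].round(3),'F',o['ft_force'].round(1),'w',round(o['width'],1),'g',round(o['grasp_force'],1))
E
python3 -c "
from h import *
st();print(blobs('y'));print(blobs('g'))"
```

```text
t 1.77 p [637.6 171.1 122.5] yaw -6.38 tilt [-0.001 -0.    -1.   ] F [ 0.  -1.3 -0.1] w 57.2 g 0.0
[(np.float64(426.7), np.float64(264.2), np.float64(-6.7), 307), (np.float64(440.9), np.float64(136.1), np.float64(-19.8), 323), (np.float64(447.2), np.float64(44.4), np.float64(-18.4), 342)]
[(np.float64(542.1), np.float64(304.9), np.float64(-17.2), 170), (np.float64(636.4), np.float64(172.6), np.float64(-6.2), 265), (np.float64(619.7), np.float64(42.0), np.float64(-6.7), 286)]
```

Request:
{"name": "servo_tool", "arguments": {
  "increments": [
    [0,-0.1,-4,0,0,0,0.3],
    [0,-0.1,-8,0,0,0,0.3],
    [0,-0.1,-10.1,0,0,0,0.3],
    [0,-0.1,-10.1,0,0,0,0.3],
    [0,-0.1,-10.1,0,0,0,0.3],
    [0,-0.1,-10.1,0,0,0,-1],
    [0,-0.1,-10.1,0,0,0,-1],
    [0,-0.1,-10.1,0,0,0,-1],
    [0,-0.1,-10.1,0,0,0,-1],
    [0,-0.1,-10.1,0,0,0,-1],
    [0,-0.1,-10.1,0,0,0,-1],
    [0,-0.1,-8,0,0,0,-1],
    [0,-0.1,-5,0,0,0,-1],
    [0,-0.1,-3,0,0,0,-1],
    [0,-0.1,-3,0,0,0,-1]
  ]
}}

```text
t: 3.12
ee_pos: [641.7, 169.7, 97.4]
orientation: [0.176, 3.13, 0.003]
ft_force: [1.7, 0.6, -1.7]
width: 33.8
grasp_force: 30.0
```

Request:
{"name": "servo_tool", "arguments": {
  "increments": [
    [-1.4,5.7,1,0,0,0,-1],
    [-2.8,9.5,1,0,0,0,-1],
    [-4.2,13.5,1,0,0,0,-1],
    [-5.5,17.5,1,0,0,0,-1],
    [-5.5,21,0,0,0,0,-1],
    [-5.5,22.9,-2,0,0,0,-1],
    [-5.5,22.9,-2,0,0,0,-1],
    [-5.5,22.9,-2,0,0,0,-1],
    [-5.5,22.9,-4,0,0,0,-1],
    [-5.5,22.9,-6,0,0,0,-1],
    [-5.5,22.9,-7.3,0,0,0,-1],
    [-5.5,22.9,-7.4,0,0,0,-1],
    [-5.5,22.9,-7.4,0,0,0,-1],
    [-5.5,22.9,-7.4,0,0,0,-1]
  ]
}}

```text
t: 4.28
ee_pos: [584.2, 397.0, 18.6]
orientation: [-0.178, -3.136, 0.001]
ft_force: [0.3, 0.3, -1.9]
width: 33.9
grasp_force: 30.0
```

```bash
python3 -c "
from h import *
st();print(blobs('y'));print(blobs('g'))"
```

```text
t 4.28 p [584.2 397.   18.6] yaw -6.51 tilt [-0. -0. -1.] F [ 0.3  0.3 -1.9] w 33.9 g 30.0
[(np.float64(771.7), np.float64(503.8), np.float64(11.2), 72), (np.float64(416.1), np.float64(373.2), np.float64(10.1), 299), (np.float64(426.7), np.float64(263.7), np.float64(-6.6), 328), (np.float64(441.4), np.float64(136.3), np.float64(-19.8), 323), (np.float64(447.5), np.float64(45.1), np.float64(-19.2), 328)]
[(np.float64(562.9), np.float64(400.1), np.float64(-86.3), 78), (np.float64(560.8), np.float64(331.6), np.float64(83.5), 1047), (np.float64(619.9), np.float64(42.3), np.float64(-6.7), 282)]
```

Request:
{"name": "servo_tool", "arguments": {
  "increments": [
    [0,0,0,0,0,0,0.3],
    [0,0,0,0,0,0,0.3],
    [0,0,0,0,0,0,0.3],
    [0,0,4,0,0,0,0.3],
    [0,0,8,0,0,0,0.3],
    [0.4,-4,9,0,0,0,0.3],
    [3.6,-35.5,9,0,0,0,0.3],
    [3.6,-35.5,9,0,0,0,0.3],
    [3.6,-35.5,9,0,0,0,0.3],
    [3.6,-35.5,9,0,0,0,0.3],
    [3.6,-35.5,9,0,0,0,0.3],
    [3.6,-35.5,9,0,0,0,0.3],
    [3.6,-35.5,9,0,0,0,0.3],
    [3.6,-35.5,9,0,0,0,0.3],
    [3.6,-35.5,9,0,0,0,0.3],
    [3.6,-35.5,9,0,0,0,0.3],
    [3.6,-35.5,9,0,0,0,0.3]
  ]
}}

```text
t: 5.8
ee_pos: [620.0, 43.6, 108.9]
orientation: [0.177, 3.136, 0.0]
ft_force: [0.2, 0.5, 0.1]
width: 56.9
grasp_force: 0.0
```

```bash
python3 -c "
from h import *
st();print(blobs('y'));print(blobs('g'))"
```

```text
t 5.8 p [620.   43.6 108.9] yaw -6.45 tilt [ 0.  0. -1.] F [0.2 0.5 0.1] w 56.9 g 0.0
[]
[(np.float64(617.9), np.float64(30.3), np.float64(-4.9), 71)]
```

Request:
{"name": "servo_tool", "arguments": {
  "increments": [
    [0,-0.2,-4,0,0,0,0.3],
    [0,-0.2,-7.5,0,0,0,0.3],
    [0,-0.2,-8.8,0,0,0,0.3],
    [0,-0.2,-8.8,0,0,0,0.3],
    [0,-0.2,-8.8,0,0,0,-1],
    [0,-0.2,-8.8,0,0,0,-1],
    [0,-0.2,-8.8,0,0,0,-1],
    [0,-0.2,-8.8,0,0,0,-1],
    [0,-0.2,-8.8,0,0,0,-1],
    [0,-0.2,-8.8,0,0,0,-1],
    [0,-0.2,-6,0,0,0,-1],
    [0,-0.2,-2,0,0,0,-1],
    [-1,6,0,0,0,0,-1],
    [-2,12,0,0,0,0,-1],
    [-4.5,29.3,-1,0,0,0,-1],
    [-4.5,29.3,-1,0,0,0,-1],
    [-4.5,29.3,-1,0,0,0,-1],
    [-4.5,29.3,-1,0,0,0,-1],
    [-4.5,29.3,-1,0,0,0,-1],
    [-4.5,29.3,-1,0,0,0,-1]
  ]
}}

```text
t: 7.57
ee_pos: [573.8, 341.9, 99.3]
orientation: [0.171, 3.136, 0.004]
ft_force: [-0.2, -0.5, -1.4]
width: 33.7
grasp_force: 30.0
```

Request:
{"name": "servo_tool", "arguments": {
  "increments": [
    [0,0,0,0,0,0,-1],
    [0,0,0,0,0,0,-1],
    [0,0,-3,0,0,0,-1],
    [0,0,-6,0,0,0,-1],
    [0,0,-7.9,0,0,0,-1],
    [0,0,-8,0,0,0,-1],
    [0,0,-8,0,0,0,-1],
    [0,0,-8,0,0,0,-1]
  ]
}}

```text
t: 8.23
ee_pos: [575.4, 334.3, 18.9]
orientation: [-0.179, -3.136, 0.001]
ft_force: [0.2, -0.2, -1.4]
width: 33.9
grasp_force: 30.0
```

Request:
{"name": "servo_tool", "arguments": {
  "increments": [
    [0,0,0,0,0,0,0.3],
    [0,0,0,0,0,0,0.3],
    [0,0,0,0,0,0,0.3],
    [0,0,4,0,0,0,0.3],
    [0,0,8,0,0,0,0.3],
    [-12,-10,9,0,0,8,0.3],
    [-12,-10,9,0,0,8,0.3],
    [-12,-10,9,0,0,8,0.3],
    [-12,-10,9,0,0,8,0.3],
    [-12,-10,9,0,0,8,0.3],
    [-12,-10,9,0,0,8,0.3]
  ]
}}

```text
t: 9.15
ee_pos: [454.3, 235.6, 109.6]
orientation: [-0.042, 3.14, 0.001]
ft_force: [0.6, 0.4, 0.2]
width: 57.3
grasp_force: 0.0
```

```bash
python3 -c "
from h import *
st();print(blobs('y'));print(blobs('g'))
save(np.load('last_top.npz')['im'],'c3.png',(80,115,305,270),3.5)"
```

```text
t 9.15 p [454.3 235.6 109.6] yaw 1.53 tilt [ 0.001  0.    -1.   ] F [0.6 0.4 0.2] w 57.3 g 0.0
[(np.float64(770.3), np.float64(503.3), np.float64(11.2), 78), (np.float64(412.9), np.float64(367.8), np.float64(5.4), 189), (np.float64(426.7), np.float64(264.4), np.float64(-6.0), 307), (np.float64(441.4), np.float64(136.1), np.float64(-19.8), 328), (np.float64(447.6), np.float64(44.9), np.float64(-19.2), 329)]
[(np.float64(593.6), np.float64(311.7), np.float64(83.8), 307)]
```

View pics/c3.png

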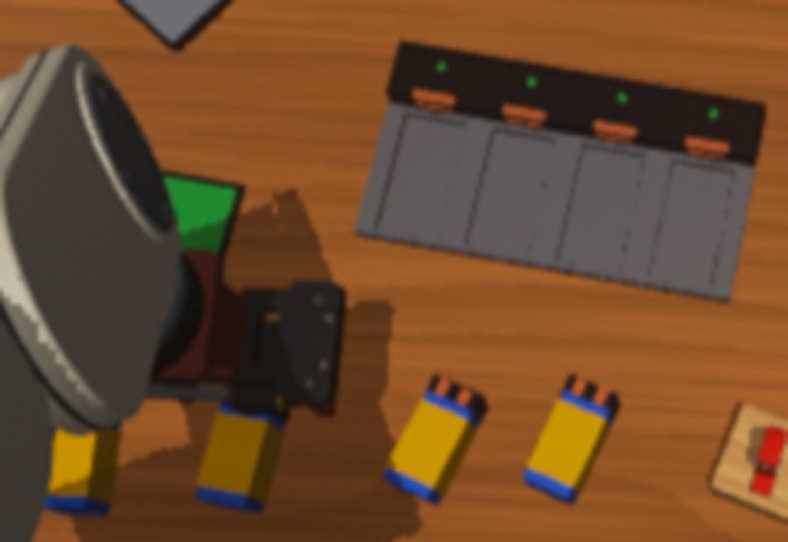

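Request:
{"name": "servo_tool", "arguments": {
  "increments": [
    [-2.5,2.6,0,0,0,-7,0.4],
    [-2.5,2.6,0,0,0,-7.5,0.4],
    [-2.5,2.6,0,0,0,-7.5,0.4],
    [-2.5,2.6,-4,0,0,-7.5,0.4],
    [-2.5,2.6,-8,0,0,-7.5,0.4],
    [-2.5,2.6,-9.4,0,0,-7.5,0.4],
    [-2.5,2.6,-9.4,0,0,-7.5,0.4],
    [-2.5,2.6,-9.4,0,0,-7.5,-1],
    [-2.5,2.6,-9.4,0,0,-7.5,-1],
    [-2.5,2.6,-9.4,0,0,-7.5,-1],
    [-2.5,2.6,-9.4,0,0,-7.5,-1],
    [-2.5,2.6,-9.4,0,0,-7.5,-1],
    [-2.5,2.6,-9.4,0,0,-7.5,-1],
    [-2.5,2.6,-9.4,0,0,-7.5,-1],
    [-2.5,2.6,-6,0,0,-7.5,-1],
    [-2.5,2.6,-3,0,0,-8.4,-1],
    [-2.5,2.6,-1,0,0,-8.4,-1],
    [-2.5,2.6,-1,0,0,-8.4,-1],
    [-2.5,2.6,-1,0,0,-8.4,-1]
  ]
}}

```text
t: 10.83
ee_pos: [430.4, 262.4, 99.7]
orientation: [0.187, 3.134, 0.002]
ft_force: [-0.3, 0.0, -2.2]
width: 33.7
grasp_force: 30.0
```

```bash
python3 -c "
from h import *
st()"
```

```text
t 10.83 p [430.4 262.4  99.7] yaw -6.82 tilt [ 0.002  0.001 -1.   ] F [-0.3  0.  -2.2] w 33.7 g 30.0
```

Request:
{"name": "servo_tool", "arguments": {
  "increments": [
    [3.8,-1.7,0,0,0,0,-1],
    [7.6,-3.4,0,0,0,0,-1],
    [11.4,-5.1,0,0,0,0,-1],
    [15,-6.8,0,0,0,0,-1],
    [18,-8.2,0,0,0,0,-1],
    [20.6,-9.3,0,0,0,0,-1],
    [20.6,-9.3,0,0,0,0,-1],
    [20.6,-9.3,0,0,0,0,-1],
    [20.6,-9.3,-3,0,0,0,-1],
    [20.6,-9.3,-6,0,0,0,-1],
    [20.6,-9.3,-7,0,0,0,-1],
    [20.6,-9.3,-7.8,0,0,0,-1],
    [20.6,-9.3,-7.8,0,0,0,-1],
    [20.6,-9.3,-7.8,0,0,0,-1]
  ]
}}

```text
t: 12.0
ee_pos: [634.9, 169.6, 20.7]
orientation: [-0.186, -3.135, 0.0]
ft_force: [-0.3, -0.2, -2.2]
width: 33.9
grasp_force: 30.0
```

```bash
python3 -c "
from h import *
st();print(blobs('y'));print(blobs('g'))"
```

```text
t 12.0 p [634.9 169.6  20.7] yaw -6.8 tilt [-0.001 -0.    -1.   ] F [-0.3 -0.2 -2.2] w 33.9 g 30.0
[(np.float64(414.1), np.float64(371.6), np.float64(10.1), 291), (np.float64(619.0), np.float64(175.2), np.float64(78.9), 116), (np.float64(441.2), np.float64(135.8), np.float64(-19.8), 332), (np.float64(447.3), np.float64(44.6), np.float64(-18.4), 337)]
[]
```

Request:
{"name": "servo_tool", "arguments": {
  "increments": [
    [0,0,0,0,0,0,0.2],
    [0,0,0,0,0,0,0.2],
    [0,0,0,0,0,0,0.2],
    [0,0,4,0,0,0,0.2],
    [0,0,8,0,0,0,0.3],
    [-4,-0.8,8,0,0,-6,0.4],
    [-19,-3.7,8,0,0,-12.2,0.4],
    [-19,-3.7,8,0,0,-12.2,0.4],
    [-19,-3.7,8,0,0,-12.2,0.4],
    [-19,-3.7,8,0,0,-12.2,0.4],
    [-19,-3.7,8,0,0,-12.2,0.4],
    [-19,-3.7,8,0,0,-12.2,0.4],
    [-19,-3.7,8,0,0,-12.2,0.4],
    [-19,-3.7,8,0,0,-12.2,0.4]
  ]
}}

```text
t: 13.27
ee_pos: [447.9, 132.6, 101.1]
orientation: [0.519, 3.096, 0.002]
ft_force: [-0.8, 0.1, 0.7]
width: 61.8
grasp_force: 0.0
```

```bash
python3 -c "
from h import *
st();print(blobs('y'));print(blobs('g'))"
```

```text
t 13.27 p [447.9 132.6 101.1] yaw -19.05 tilt [ 0.002  0.001 -1.   ] F [-0.8  0.1  0.7] w 61.8 g 0.0
[(np.float64(770.3), np.float64(503.3), np.float64(11.2), 78), (np.float64(635.3), np.float64(166.2), np.float64(6.5), 190), (np.float64(447.5), np.float64(45.2), np.float64(-18.4), 329)]
[]
```

Request:
{"name": "servo_tool", "arguments": {
  "increments": [
    [-0.1,0,0,0,0,0,0.4],
    [-0.1,0,-4,0,0,0,0.4],
    [-0.1,0,-7.5,0,0,0,0.4],
    [-0.1,0,-8.5,0,0,0,0.4],
    [-0.1,0,-8.5,0,0,0,0.4],
    [-0.1,0,-8.5,0,0,0,-1],
    [-0.1,0,-8.5,0,0,0,-1],
    [-0.1,0,-8.5,0,0,0,-1],
    [-0.1,0,-8.5,0,0,0,-1],
    [-0.1,0,-8.5,0,0,0,-1],
    [-0.1,0,-8.5,0,0,0,-1],
    [-0.1,0,-8.5,0,0,0,-1],
    [-0.1,0,-5,0,0,0,-1],
    [-0.1,0,-1,0,0,6,-1],
    [-0.1,0,0,0,0,12.1,-1],
    [-0.1,0,0,0,0,12.1,-1],
    [-0.1,0,0,0,0,12.1,-1],
    [-0.1,0,0,0,0,12.1,-1]
  ]
}}

```text
t: 14.87
ee_pos: [444.1, 131.9, 100.0]
orientation: [-0.195, -3.134, 0.001]
ft_force: [-0.2, -0.5, -1.5]
width: 34.1
grasp_force: 29.8
```

```bash
python3 -c "
from h import *
st()"
```

```text
t 14.87 p [444.1 131.9 100. ] yaw -7.11 tilt [-0.001 -0.    -1.   ] F [-0.2 -0.5 -1.5] w 34.1 g 29.8
```

Request:
{"name": "servo_tool", "arguments": {
  "increments": [
    [3.8,-0.6,0,0,0,0,-1],
    [7.6,-1.2,0,0,0,0,-1],
    [11.4,-1.8,0,0,0,0,-1],
    [15,-2.4,0,0,0,0,-1],
    [18.4,-2.9,0,0,0,0,-1],
    [18.4,-2.9,0,0,0,0,-1],
    [18.4,-2.9,0,0,0,0,-1],
    [18.4,-2.9,-3,0,0,0,-1],
    [18.4,-2.9,-6,0,0,0,-1],
    [18.4,-2.9,-7,0,0,0,-1],
    [18.4,-2.9,-7.8,0,0,0,-1],
    [18.4,-2.9,-7.8,0,0,0,-1],
    [18.4,-2.9,-7.8,0,0,0,-1]
  ]
}}

```text
t: 15.95
ee_pos: [627.6, 103.2, 22.6]
orientation: [-0.191, -3.134, 0.001]
ft_force: [0.1, -0.3, -1.4]
width: 33.9
grasp_force: 30.0
```

```bash
python3 -c "
from h import *
st();print(blobs('y'))"
```

```text
t 15.95 p [627.6 103.2  22.6] yaw -6.96 tilt [-0.002 -0.    -1.   ] F [ 0.1 -0.3 -1.4] w 33.9 g 30.0
[(np.float64(613.5), np.float64(108.9), np.float64(78.9), 114), (np.float64(447.6), np.float64(45.1), np.float64(-18.4), 328)]
```

Request:
{"name": "servo_tool", "arguments": {
  "increments": [
    [0,0,-0.1,0,0,0,-1],
    [0,0,-0.1,0,0,0,0.15],
    [0,0,-0.1,0,0,0,0.15],
    [0,0,-0.1,0,0,0,0.15],
    [0,0,4,0,0,0,0.15],
    [0,0,8,0,0,0,0.3],
    [-4,-1.4,8,0,0,-6,0.4],
    [-17.7,-6.1,8,0,0,-11.7,0.4],
    [-17.7,-6.1,8,0,0,-11.7,0.4],
    [-17.7,-6.1,8,0,0,-11.7,0.4],
    [-17.7,-6.1,8,0,0,-11.7,0.4],
    [-17.7,-6.1,8,0,0,-11.7,0.4],
    [-17.7,-6.1,8,0,0,-11.7,0.4],
    [-17.7,-6.1,8,0,0,-11.7,0.4],
    [-17.7,-6.1,8,0,0,-11.7,0.4],
    [-17.7,-6.1,8,0,0,-11.7,0.4]
  ]
}}

```text
t: 17.33
ee_pos: [453.4, 42.5, 102.7]
orientation: [0.508, 3.099, 0.0]
ft_force: [-0.4, -0.6, 0.2]
width: 61.5
grasp_force: 0.0
```

```bash
python3 -c "
from h import *
st();print(blobs('y'));print(blobs('g'))"
```

```text
t 17.33 p [453.4  42.5 102.7] yaw -18.61 tilt [ 0.001  0.    -1.   ] F [-0.4 -0.6  0.2] w 61.5 g 0.0
[(np.float64(771.3), np.float64(503.6), np.float64(11.2), 72)]
[(np.float64(563.4), np.float64(382.9), np.float64(-7.3), 639), (np.float64(581.5), np.float64(322.0), np.float64(0.2), 616)]
```

Request:
{"name": "servo_tool", "arguments": {
  "increments": [
    [-0.1,0,0,0,0,0,0.4],
    [-0.1,0,-4,0,0,0,0.4],
    [-0.1,0,-7.5,0,0,0,0.4],
    [-0.1,0,-8.7,0,0,0,0.4],
    [-0.1,0,-8.7,0,0,0,0.4],
    [-0.1,0,-8.7,0,0,0,-1],
    [-0.1,0,-8.7,0,0,0,-1],
    [-0.1,0,-8.7,0,0,0,-1],
    [-0.1,0,-8.7,0,0,0,-1],
    [-0.1,0,-8.7,0,0,0,-1],
    [-0.1,0,-8.7,0,0,0,-1],
    [-0.1,0,-8.7,0,0,0,-1],
    [-0.1,0,-5,0,0,0,-1],
    [-0.1,0,-1,0,0,6,-1],
    [-0.1,0,0,0,0,11.7,-1],
    [-0.1,0,0,0,0,11.7,-1],
    [-0.1,0,0,0,0,11.7,-1],
    [-0.1,0,0,0,0,11.7,-1]
  ]
}}

```text
t: 18.93
ee_pos: [450.0, 42.1, 101.9]
orientation: [-0.195, -3.134, 0.0]
ft_force: [-0.3, -0.7, -2.2]
width: 33.4
grasp_force: 29.9
```

```bash
python3 -c "
from h import *
st()"
```

```text
t 18.93 p [450.   42.1 101.9] yaw -7.1 tilt [-0.001 -0.    -1.   ] F [-0.3 -0.7 -2.2] w 33.4 g 29.9
```

Request:
{"name": "servo_tool", "arguments": {
  "increments": [
    [3.5,-1.5,0,0,0,0,-1],
    [7,-3,0,0,0,0,-1],
    [10.5,-4.5,0,0,0,0,-1],
    [13.5,-6,0,0,0,0,-1],
    [16.2,-7,0,0,0,0,-1],
    [16.2,-7,0,0,0,0,-1],
    [16.2,-7,0,0,0,0,-1],
    [16.2,-7,-3,0,0,0,-1],
    [16.2,-7,-6,0,0,0,-1],
    [16.2,-7,-7,0,0,0,-1],
    [16.2,-7,-7.9,0,0,0,-1],
    [16.2,-7,-8,0,0,0,-1],
    [16.2,-7,-8,0,0,0,-1]
  ]
}}

```text
t: 20.02
ee_pos: [612.2, -27.5, 22.5]
orientation: [-0.19, -3.135, -0.0]
ft_force: [1.1, -0.5, -1.8]
width: 33.7
grasp_force: 30.0
```

```bash
python3 -c "
from h import *
st();print(blobs('y'))"
```

```text
t 20.02 p [612.2 -27.5  22.5] yaw -6.95 tilt [-0.001  0.    -1.   ] F [ 1.1 -0.5 -1.8] w 33.7 g 30.0
[]
```

Request:
{"name": "servo_tool", "arguments": {
  "increments": [
    [0,0,-0.1,0,0,0,-1],
    [0,0,-0.1,0,0,0,0.15],
    [0,0,-0.1,0,0,0,0.15],
    [0,0,-0.1,0,0,0,0.15],
    [0,0,4,0,0,0,0.15],
    [0,0,8,0,0,0,0.3],
    [-17,10,8,0,0,8.5,0.4],
    [-17,10,8,0,0,8.5,0.4],
    [-17,10,8,0,0,8.5,0.4],
    [-17,10,8,0,0,8.5,0.4],
    [-17,10,8,0,0,8.5,0.4],
    [-17,10,8,0,0,8.5,0.4],
    [-17,10,8,0,0,8.5,0.4],
    [-17,10,8,0,0,8.5,0.4]
  ]
}}

```text
t: 21.23
ee_pos: [444.2, 72.3, 103.3]
orientation: [-0.044, 3.139, 0.0]
ft_force: [0.7, 0.5, 0.2]
width: 61.3
grasp_force: 0.0
```

```bash
python3 -c "
from h import *
st();print(blobs('y'));print(blobs('g'))
save(np.load('last_top.npz')['im'],'c4.png',(80,115,305,270),3.5)"
```

```text
t 21.23 p [444.2  72.3 103.3] yaw 1.59 tilt [ 0.002  0.    -1.   ] F [0.7 0.5 0.2] w 61.3 g 0.0
[(np.float64(771.1), np.float64(503.6), np.float64(11.2), 76), (np.float64(648.4), np.float64(171.7), np.float64(-86.3), 80), (np.float64(609.7), np.float64(-26.9), np.float64(-6.5), 292)]
[(np.float64(564.9), np.float64(384.6), np.float64(-7.3), 599), (np.float64(607.9), np.float64(341.7), np.float64(83.2), 188)]
```

View pics/c4.png

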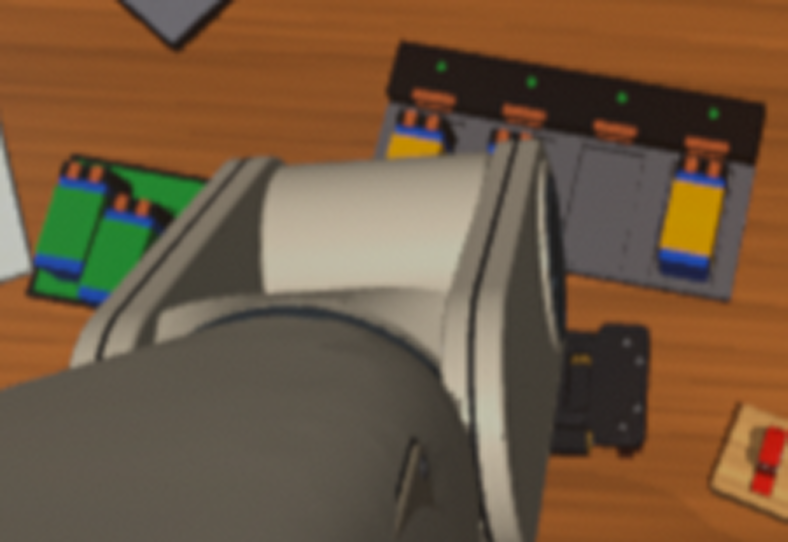

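Request:
{"name": "servo_tool", "arguments": {
  "increments": [
    [-2.4,29.7,0,0,0,0,0.6],
    [-2.4,29.7,0,0,0,0,0.6],
    [-2.4,29.7,0,0,0,0,0.6],
    [-2.4,29.7,0,0,0,0,0.6],
    [-2.4,29.7,0,0,0,0,0.6],
    [-2.4,29.7,0,0,0,0,0.6],
    [-2.4,29.7,0,0,0,0,0.6],
    [-2.4,29.7,0,0,0,0,0.6],
    [-2.4,29.7,0,0,0,0,0.6],
    [-2.4,29.7,0,0,0,0,0.6],
    [-2.4,29.7,0,0,0,0,0.6]
  ]
}}

```text
t: 22.25
ee_pos: [419.1, 367.4, 102.2]
orientation: [0.041, -3.14, 0.002]
ft_force: [0.4, -0.2, -0.3]
width: 70.2
grasp_force: 0.0
```

```bash
python3 -c "
from h import *
st();snap('scene');a=np.load('last_scene.npz')['im'];b=np.load('last_top.npz')
snap('top');b=np.load('last_top.npz')['im']
A=cv2.resize(a[80:260,280:480],(800,720))[:600]; B=cv2.resize(b[150:290,80:300],(800,509))
cv2.imwrite('pics/m5.png',cv2.resize(np.hstack([cv2.resize(a[90:270,270:450],(400,400)),cv2.resize(b[120:280,80:240],(400,400))]),(800,400)))"
```

```text
t 22.25 p [419.1 367.4 102.2] yaw 1.48 tilt [-0.001 -0.001 -1.   ] F [ 0.4 -0.2 -0.3] w 70.2 g 0.0
```

View pics/m5.png

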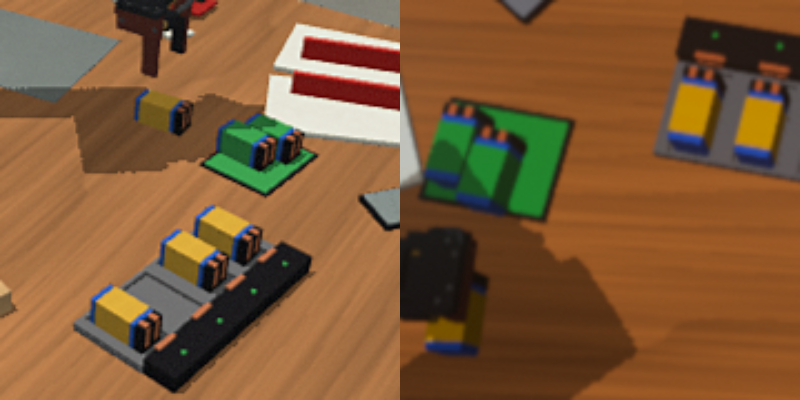

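Request:
{"name": "servo_tool", "arguments": {
  "increments": [
    [0,0.1,0,0,0,0,0.6],
    [0,0.1,-4,0,0,0,0.6],
    [0,0.1,-7.5,0,0,0,0.6],
    [0,0.1,-8.7,0,0,0,0.6],
    [0,0.1,-8.7,0,0,0,0.6],
    [0,0.1,-8.7,0,0,0,-1],
    [0,0.1,-8.7,0,0,0,-1],
    [0,0.1,-8.7,0,0,0,-1],
    [0,0.1,-8.7,0,0,0,-1],
    [0,0.1,-8.7,0,0,0,-1],
    [0,0.1,-8.7,0,0,0,-1],
    [0,0.1,-8.7,0,0,0,-1],
    [0,0.1,-8.7,0,0,0,-1],
    [0,0.1,-5,0,0,0,-1],
    [0,0.1,-1,0,0,-6,-1],
    [0,0.1,0,0,0,-8.4,-1],
    [0,0.1,0,0,0,-8.4,-1],
    [0,0.1,0,0,0,-8.4,-1]
  ]
}}

```text
t: 23.85
ee_pos: [418.8, 370.0, 102.8]
orientation: [0.185, 3.136, 0.001]
ft_force: [-0.0, -0.5, -2.5]
width: 33.7
grasp_force: 30.0
```

```bash
python3 -c "
from h import *
st()
c=lambda x,y:px('top',80+x/2.5,120+y/2.5,41)[:2].round(1)
print(c(445,105),c(478,108),c(430,182),c(460,185)); print(c(485,128),c(522,134),c(458,206),c(500,212))"
```

```text
t 23.85 p [418.8 370.  102.8] yaw -6.74 tilt [ 0.  0. -1.] F [-0.  -0.5 -2.5] w 33.7 g 30.0
[643.5  22.4] [642.4  -9.7] [564.7  30.3] [563.5   1.7]
[622.3 -17.9] [618.5 -53.7] [542.8   2. ] [539.5 -37.8]
```

```bash
python3 -c "
from h import *
c=lambda x,y:px('top',80+(x-400)/2.5,120+y/2.5,41)[:2]
for q in [[(445,105),(478,108),(430,182),(460,185)],[(485,128),(522,134),(458,206),(500,212)]]:
  p=np.array([c(*a) for a in q]);m=p.mean(0);d=m-np.array([579.4,366.3]);x=np.array([.9925,-.122]);print(m,d@x,d@[.122,.9925])
  print(p.round(1).tolist())"
```

```text
[578.93403195 394.01882435] -3.8441698640286965 27.45408505985519
[[618.7, 409.4], [617.6, 376.9], [540.3, 409.4], [539.1, 380.4]]
[556.2974797  353.28132409] -21.34097293743633 -15.739543319897676
[[597.7, 366.6], [593.9, 329.9], [518.5, 378.6], [515.2, 338.0]]
```

Request:
{"name": "servo_tool", "arguments": {
  "increments": [
    [2.1,-3.5,0,0,0,0,-1],
    [4.2,-7,0,0,0,0,-1],
    [6.3,-10.5,0,0,0,0,-1],
    [8.4,-14,0,0,0,0,-1],
    [10.5,-17.5,0,0,0,0,-1],
    [12.6,-21,0,0,0,0,-1],
    [14.7,-24.5,0,0,0,0,-1],
    [16.8,-28,0,0,0,0,-1],
    [18.9,-31,0,0,0,0,-1],
    [20.1,-33.2,0,0,0,0,-1],
    [20.1,-33.2,0,0,0,0,-1],
    [20.1,-33.2,0,0,0,0,-1],
    [20.1,-33.2,0,0,0,0,-1],
    [20.1,-33.2,-3,0,0,0,-1],
    [20.1,-33.2,-6,0,0,0,-1]
  ]
}}

```text
t: 25.1
ee_pos: [620.4, 39.7, 43.1]
orientation: [0.184, 3.133, 0.001]
ft_force: [-0.2, -0.0, -3.0]
width: 33.8
grasp_force: 30.0
```

```bash
python3 -c "
from h import *
st()"
```

```text
t 25.1 p [620.4  39.7  43.1] yaw -6.7 tilt [ 0.003  0.    -1.   ] F [-0.2 -0.  -3. ] w 33.8 g 30.0
```

Request:
{"name": "servo_tool", "arguments": {
  "increments": [
    [0,-0.1,-1,0,0,0,-1],
    [0,-0.1,-1.9,0,0,0,-1],
    [0,-0.1,-2.1,0,0,0,-1],
    [0,-0.1,-2.1,0,0,0,-1],
    [0,-0.1,-2.1,0,0,0,0.15],
    [0,-0.1,-2.1,0,0,0,0.15],
    [0,-0.1,-2.1,0,0,0,0.15],
    [0,-0.1,-2.1,0,0,0,0.15],
    [0,-0.1,2,0,0,0,0.15],
    [0,-0.1,6,0,0,0,0.15],
    [0,-4,8,0,0,0,0],
    [0,-22,10,0,0,0,0],
    [0,-22,10,0,0,0,0],
    [0,-22,10,0,0,0,0],
    [0,-22,10,0,0,0,0],
    [0,-22,10,0,0,0,0],
    [0,-22,10,0,0,0,0]
  ]
}}

```text
t: 26.52
ee_pos: [620.2, -185.9, 143.6]
orientation: [0.194, 3.133, -0.002]
ft_force: [-1.0, 0.1, -0.3]
width: 43.9
grasp_force: 0.0
```

```bash
python3 -c "
from h import *
st();snap('scene');a=np.load('last_scene.npz')['im']
snap('top');b=np.load('last_top.npz')['im']
cv2.imwrite('pics/m6.png',np.hstack([cv2.resize(a[110:290,270:450],(400,400)),cv2.resize(b[120:280,80:240],(400,400))]))
cv2.imwrite('pics/m6b.png',cv2.resize(b[110:270,80:305],(788,560)))"
```

```text
t 26.52 p [ 620.2 -185.9  143.6] yaw -7.09 tilt [ 0.002 -0.001 -1.   ] F [-1.   0.1 -0.3] w 43.9 g 0.0
```

View pics/m6b.png

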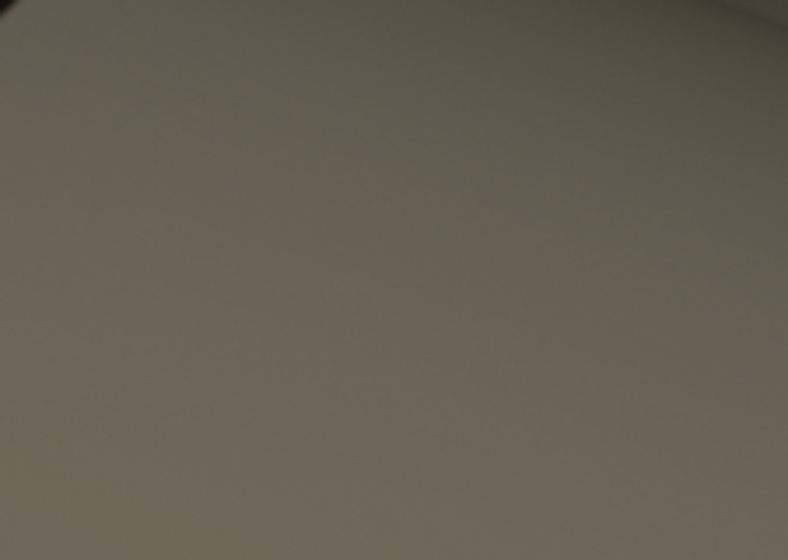

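```bash
python3 -c "
from h import *
print(ctrl.get_obs()['qpos'].round(3))"
```

```text
[-3.040e-01  5.470e-01  1.634e+00  1.000e-03  9.610e-01 -1.754e+00]
```

View pics/m6.png

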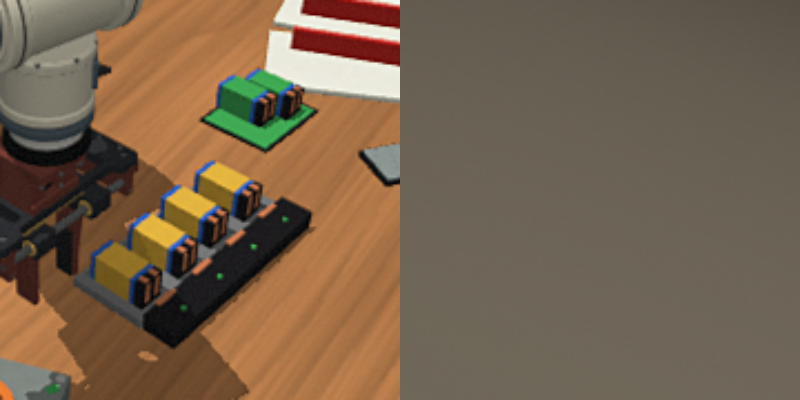

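Request:
{"name": "servo_tool", "arguments": {
  "increments": [
    [1,-4,0,0,0,-7,0],
    [2,-8,0,0,0,-14,0],
    [3.2,-11.9,0,0,0,-21,0],
    [3.2,-11.9,0,0,0,-28,0],
    [3.2,-11.9,0,0,0,-35,0],
    [3.2,-11.9,0,0,0,-42,0],
    [3.2,-11.9,0,0,0,-49,0],
    [3.2,-11.9,0,0,0,-56,0],
    [3.2,-11.9,0,0,0,-63,0],
    [3.2,-11.9,0,0,0,-70,0],
    [3.2,-11.9,0,0,0,-77,0],
    [3.2,-11.9,0,0,0,-84,0],
    [3.2,-11.9,0,0,0,-91,0],
    [3.2,-11.9,0,0,0,-98,0],
    [3.2,-11.9,0,0,0,-105,0],
    [3.2,-11.9,0,0,0,-110,0],
    [3.2,-11.9,0,0,0,-110,0]
  ]
}}

```text
t: 28.03
ee_pos: [652.3, -298.2, 142.1]
orientation: [-2.676, -1.644, 0.001]
ft_force: [-0.0, 0.5, -0.5]
width: 43.7
grasp_force: 0.0
```

Request:
{"name": "servo_tool", "arguments": {
  "increments": [
    [0,0,0,0,0,-7,0],
    [0,0,0,0,0,-14,0],
    [0,0,0,0,0,-21,0],
    [0,0,0,0,0,-28,0],
    [0,0,0,0,0,-35,0],
    [0,0,0,0,0,-42,0],
    [0,0,0,0,0,-49,0],
    [0,0,0,0,0,-56,0],
    [0,0,0,0,0,-63,0],
    [0,0,0,0,0,-70,0],
    [0,0,0,0,0,-77,0],
    [0,0,0,0,0,-84,0],
    [0,0,0,0,0,-86.3,0],
    [0,0,0,0,0,-86.3,0],
    [0,0,0,0,0,-86.3,0]
  ]
}}

```text
t: 29.28
ee_pos: [652.1, -299.5, 142.4]
orientation: [-3.079, 0.622, 0.001]
ft_force: [-0.4, 0.0, 0.1]
width: 43.9
grasp_force: 0.0
```

```bash
python3 -c "
from h import *
st();print(ctrl.get_obs()['qpos'].round(3))
snap('scene','s7.png',(190,240,350,360),5)"
```

```text
t 29.28 p [ 652.1 -299.5  142.4] yaw -22.85 tilt [-0.001  0.    -1.   ] F [-0.4  0.   0.1] w 43.9 g 0.0
[-0.447  0.643  1.455  0.     1.044  1.522]
```

View pics/s7.png

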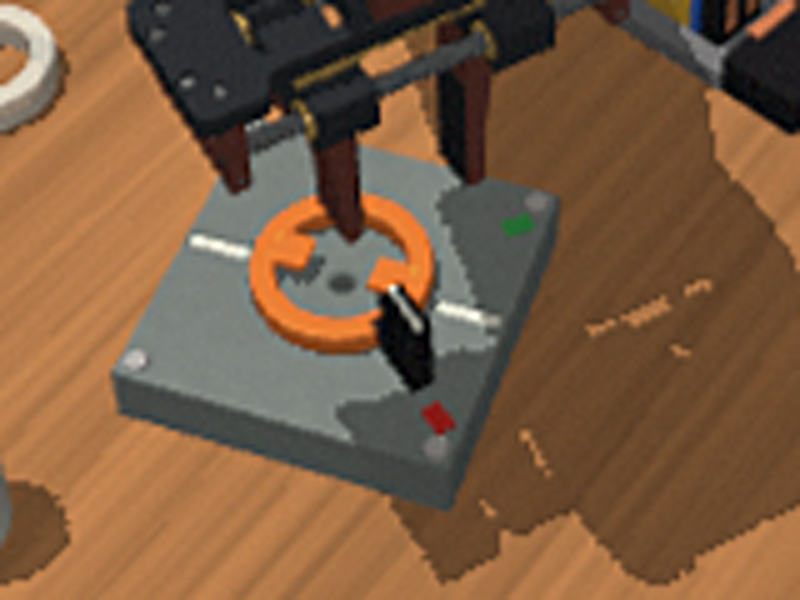

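Request:
{"name": "servo_tool", "arguments": {
  "increments": [
    [0.05,-0.5,0,0,0,-0.6,0],
    [0.05,-0.5,-3,0,0,-0.6,0],
    [0.05,-0.5,-6,0,0,-0.6,0],
    [0.05,-0.5,-8,0,0,-0.6,0],
    [0.05,-0.5,-9.4,0,0,-0.6,0],
    [0.05,-0.5,-9.4,0,0,-0.6,0],
    [0.05,-0.5,-9.4,0,0,-0.6,-1],
    [0.05,-0.5,-9.4,0,0,-0.6,-1],
    [0.05,-0.5,-9.4,0,0,-0.6,-1],
    [0.05,-0.5,-9.4,0,0,-0.6,-1],
    [0.05,-0.5,-9.4,0,0,-0.6,-1],
    [0.05,-0.5,-9.4,0,0,-0.6,-1],
    [0.05,-0.5,-9.4,0,0,-0.6,-1],
    [0.05,-0.5,-9.4,0,0,-0.6,-1]
  ]
}}

```text
t: 30.5
ee_pos: [653.6, -305.7, 50.0]
orientation: [-3.074, 0.647, -0.004]
ft_force: [1.5, 3.9, 5.9]
width: 11.8
grasp_force: 30.0
```

```bash
python3 -c "
from h import *
st()
c=np.array([599,-281.5]);p=ctrl.get_obs()['ee_pos'][:2]-c;r=np.hypot(*p);a=np.arctan2(p[1],p[0]);print(r,np.degrees(a))
for k in range(1,15):
  d=np.radians(80.2)*k/14;print(k,(r*(np.array([np.cos(a+d),np.sin(a+d)])-[np.cos(a),np.sin(a)])/10).round(2),np.degrees(d).round(1))
for n in ('scene',): print(px('scene',190+405/5,240+308/5,76))"
```

```text
t 30.5 p [ 653.6 -305.7   50. ] yaw -23.76 tilt [ 0.002 -0.    -1.   ] F [1.5 3.9 5.9] w 11.8 g 30.0
59.69458262144015 -23.931492896659467
1 [0.21 0.56] 5.7
2 [0.37 1.13] 11.5
3 [0.47 1.72] 17.2
4 [0.51 2.32] 22.9
5 [0.49 2.91] 28.6
6 [0.41 3.5 ] 34.4
7 [0.28 4.08] 40.1
8 [0.08 4.65] 45.8
9 [-0.17  5.19] 51.6
10 [-0.47  5.7 ] 57.3
11 [-0.82  6.18] 63.0
12 [-1.22  6.63] 68.7
13 [-1.66  7.03] 74.5
14 [-2.14  7.39] 80.2
[ 653.05766746 -302.53167949   76.        ]
```

Request:
{"name": "servo_tool", "arguments": {
  "increments": [
    [0.21,0.56,0.1,0,0,5.7,-1],
    [0.37,1.13,0.1,0,0,11.5,-1],
    [0.47,1.72,0.1,0,0,17.2,-1],
    [0.51,2.32,0.1,0,0,22.9,-1],
    [0.49,2.91,0.1,0,0,28.6,-1],
    [0.41,3.5,0.1,0,0,34.4,-1],
    [0.28,4.08,0.1,0,0,40.1,-1],
    [0.08,4.65,0.1,0,0,45.8,-1],
    [-0.17,5.19,0.1,0,0,51.6,-1],
    [-0.47,5.7,0.1,0,0,57.3,-1],
    [-0.82,6.18,0.1,0,0,63,-1],
    [-1.22,6.63,0.1,0,0,68.7,-1],
    [-1.66,7.03,0.1,0,0,74.5,-1],
    [-2.14,7.39,0.1,0,0,80.2,-1],
    [-2.14,7.39,0.1,0,0,80.2,-1],
    [-2.14,7.39,0.1,0,0,80.2,-1],
    [-2.14,7.39,0.1,0,0,80.2,-1]
  ]
}}

```text
t: 31.92
ee_pos: [632.3, -232.4, 50.0]
orientation: [2.767, 1.483, 0.003]
ft_force: [4.5, -0.4, -1.2]
width: 11.6
grasp_force: 30.1
```

```bash
python3 -c "
from h import *
st()
c=np.array([599,-281.5]);p=ctrl.get_obs()['ee_pos'][:2]-c;print(np.hypot(*p),np.degrees(np.arctan2(p[1],p[0])))"
```

```text
t 31.92 p [ 632.3 -232.4   50. ] yaw 56.38 tilt [ 0.002 -0.001 -1.   ] F [ 4.5 -0.4 -1.2] w 11.6 g 30.1
59.3594177796223 55.86939954604682
```

Request:
{"name": "servo_tool", "arguments": {
  "increments": [
    [0,0,0,0,0,0,-0.2],
    [0,0,0,0,0,0,-0.2],
    [0,0,0,0,0,0,-0.2],
    [0,0,4,0,0,0,-0.2],
    [0,0,8,0,0,0,-0.2],
    [0,0,10,0,0,-7,-0.2],
    [-3,2,10,0,0,-14,-0.2],
    [-6,4,10,0,0,-21,-0.2],
    [-9,6,10,0,0,-28,-0.2],
    [-12,9,10,0,0,-35,-0.2],
    [-15,11,10,0,0,-42,-0.2],
    [-18.7,14.1,10,0,0,-49,-0.2],
    [-18.7,14.1,10,0,0,-56,-0.2],
    [-18.7,14.1,10,0,0,-63,-0.2],
    [-18.7,14.1,10,0,0,-65.4,-0.2],
    [-18.7,14.1,10,0,0,-65.4,-0.2],
    [-18.7,14.1,10,0,0,-65.4,-0.2],
    [-18.7,14.1,10,0,0,-65.4,-0.2]
  ]
}}

```text
t: 33.42
ee_pos: [444.0, -91.1, 149.7]
orientation: [3.132, -0.243, -0.0]
ft_force: [0.2, 0.4, -0.0]
width: 35.1
grasp_force: 0.0
```

```bash
python3 -c "
from h import *
st()
snap('scene');snap('top');a=np.load('last_scene.npz')['im'];b=np.load('last_top.npz')['im']
cv2.imwrite('pics/m8.png',np.hstack([cv2.resize(a[180:280,210:310],(400,400),interpolation=2),cv2.resize(a[250:350,210:310],(400,400),interpolation=2)]))
for p in [(444.4,-89.4,35),(444.4,-89.4,82)]: print(proj('scene',p),proj('top',p))"
```

```text
t 33.42 p [444.  -91.1 149.7] yaw -8.87 tilt [-0. -0. -1.] F [ 0.2  0.4 -0. ] w 35.1 g 0.0
(np.float64(258.6418278446199), np.float64(218.0033586646935)) (np.float64(299.6574335550513), np.float64(246.5309635366102))
(np.float64(257.66082741104293), np.float64(204.205617749336)) (np.float64(300.599095777609), np.float64(242.8207932779779))
```

View pics/m8.png

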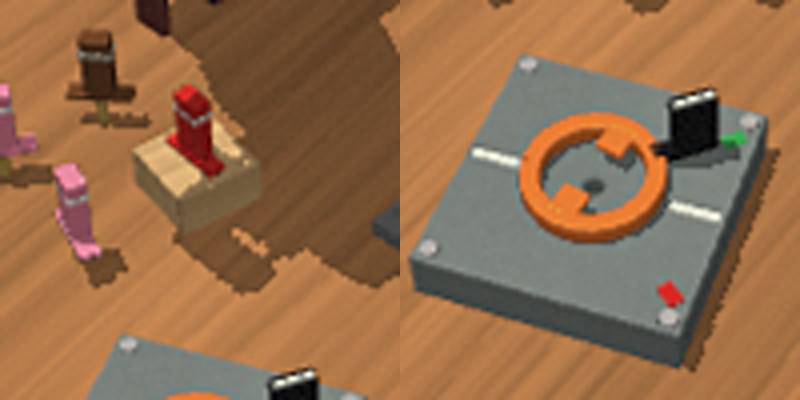

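Request:
{"name": "servo_tool", "arguments": {
  "increments": [
    [0,0.1,0,0,0,0,-0.2],
    [0,0.1,-4,0,0,0,-0.2],
    [0,0.1,-7.5,0,0,0,-0.2],
    [0,0.1,-10,0,0,0,-0.2],
    [0,0.1,-10,0,0,0,-0.2],
    [0,0.1,-10,0,0,0,-1],
    [0,0.1,-10,0,0,0,-1],
    [0,0.1,-10,0,0,0,-1],
    [0,0.1,-10,0,0,0,-1],
    [0,0.1,-10,0,0,0,-1],
    [0,0.1,-10,0,0,0,-1],
    [0,0.1,-10,0,0,0,-1]
  ]
}}

```text
t: 34.52
ee_pos: [445.3, -90.2, 51.2]
orientation: [3.132, -0.245, 0.005]
ft_force: [-0.2, -0.0, 7.9]
width: 13.8
grasp_force: 30.0
```

```bash
python3 -c "
from h import *
st()"
```

```text
t 34.52 p [445.3 -90.2  51.2] yaw -8.94 tilt [ 0.003 -0.001 -1.   ] F [-0.2 -0.   7.9] w 13.8 g 30.0
```

Request:
{"name": "servo_tool", "arguments": {
  "increments": [
    [0,0,2,0,0,0,-1],
    [0,0,5,0,0,0,-1],
    [0,0,8,0,0,0,-1],
    [3,-4,8,0,0,6,-1],
    [6,-8,8,0,0,12,-1],
    [9,-12,8,0,0,18,-1],
    [12,-15,8,0,0,24,-1],
    [15.4,-19.1,8,0,0,25.6,-1],
    [15.4,-19.1,8,0,0,25.6,-1],
    [15.4,-19.1,8,0,0,25.6,-1],
    [15.4,-19.1,5,0,0,25.6,-1],
    [15.4,-19.1,4,0,0,25.6,-1],
    [15.4,-19.1,4,0,0,25.6,-1],
    [15.4,-19.1,4,0,0,25.6,-1]
  ]
}}

```text
t: 35.68
ee_pos: [597.0, -280.2, 89.4]
orientation: [-3.107, -0.456, 0.003]
ft_force: [-0.5, -0.6, -0.3]
width: 13.9
grasp_force: 30.0
```

```bash
python3 -c "
from h import *
st()
snap('scene');snap('top');a=np.load('last_scene.npz')['im'];b=np.load('last_top.npz')['im']
cv2.imwrite('pics/m9.png',np.hstack([cv2.resize(a[250:350,210:310],(400,400),interpolation=2),cv2.resize(a[265:325,230:290],(400,400),interpolation=2)]))
o=ctrl.get_obs()['ee_pos']
for p in [(599,-281.5,30),(o[0],o[1],o[2]-51.2+30-22),(o[0],o[1],o[2]-51.2+30)]: print(proj('scene',p),proj('top',p))"
```

```text
t 35.68 p [ 597.  -280.2   89.4] yaw 16.68 tilt [-0.002  0.001 -1.   ] F [-0.5 -0.6 -0.3] w 13.9 g 30.0
(np.float64(258.078803453138), np.float64(296.3122805305616)) (np.float64(382.88411746788967), np.float64(188.5691357001041))
(np.float64(257.619723763503), np.float64(290.793466994856)) (np.float64(384.4507164189446), np.float64(186.44406332933343))
(np.float64(257.0591322928799), np.float64(284.2111577111077)) (np.float64(386.89957277926976), np.float64(183.35772618989398))
```

View pics/m9.png

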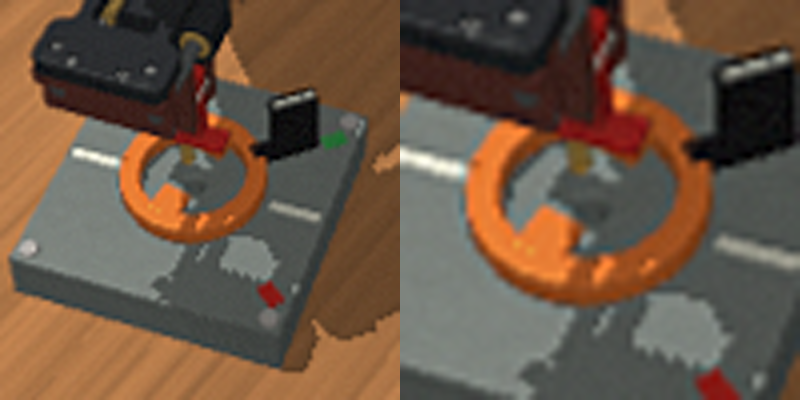

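Request:
{"name": "servo_tool", "arguments": {
  "increments": [
    [0.3,-0.1,0,0,0,0,-1],
    [0.3,-0.1,-0.6,0,0,0,-1],
    [0.3,-0.1,-1,0,0,0,-1],
    [0.3,-0.1,-1,0,0,0,-1],
    [0.3,-0.1,-1,0,0,0,-1]
  ]
}}

```text
t: 36.2
ee_pos: [600.7, -281.8, 79.3]
orientation: [-3.108, -0.455, 0.001]
ft_force: [0.1, 0.3, -1.1]
width: 14.1
grasp_force: 30.0
```

```bash
python3 -c "
from h import *
st()
snap('scene','m10.png',(240,270,280,310),15);o=ctrl.get_obs()['ee_pos']
for p in [(599,-281.5,30),(o[0],o[1],o[2]-51.2+30-22),(o[0],o[1],o[2]-51.2+30)]: print(proj('scene',p))"
```

```text
t 36.2 p [ 600.7 -281.8   79.3] yaw 16.67 tilt [-0.001  0.    -1.   ] F [ 0.1  0.3 -1.1] w 14.1 g 30.0
(np.float64(258.078803453138), np.float64(296.3122805305616))
(np.float64(258.47092232320097), np.float64(295.0166236163948))
(np.float64(257.92622474897996), np.float64(288.53520266820505))
```

View pics/m10.png

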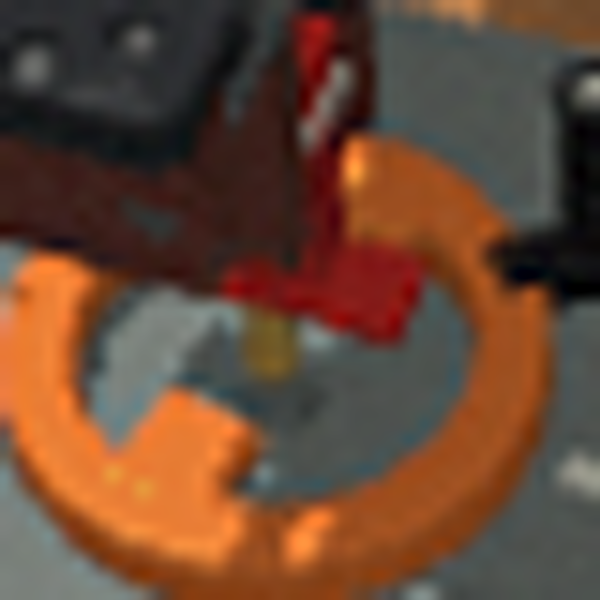

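Request:
{"name": "servo_tool", "arguments": {
  "increments": [
    [0,0.1,0,0,0,0,-1],
    [0,0.1,0,0,0,0,-1],
    [0,0.1,-0.4,0,0,0,-1],
    [0,0.1,-0.8,0,0,0,-1],
    [0,0.1,-1.1,0,0,0,-1],
    [0,0.1,-1.1,0,0,0,-1],
    [0,0.1,-1.1,0,0,0,-1]
  ]
}}

```text
t: 36.83
ee_pos: [600.7, -280.9, 68.2]
orientation: [-3.108, -0.455, 0.001]
ft_force: [-0.2, -0.1, -0.2]
width: 13.9
grasp_force: 30.0
```

```bash
python3 -c "
from h import *
st();print(ctrl.get_obs()['moment'].round(2))"
```

```text
t 36.83 p [ 600.7 -280.9   68.2] yaw 16.66 tilt [-0.001  0.    -1.   ] F [-0.2 -0.1 -0.2] w 13.9 g 30.0
[-0.07  0.11  0.04]
```

Request:
{"name": "servo_tool", "arguments": {
  "increments": [
    [0,0,-0.6,0,0,0,-1],
    [0,0,-1.2,0,0,0,-1],
    [0,0,-1.6,0,0,0,-1],
    [0,0,-1.8,0,0,0,-1],
    [0,0,-1.8,0,0,0,-1]
  ]
}}

```text
t: 37.25
ee_pos: [600.6, -280.8, 51.2]
orientation: [-3.108, -0.455, 0.001]
ft_force: [-4.1, 2.6, 7.9]
width: 14.3
grasp_force: 30.0
```

```bash
python3 -c "
from h import *
st();print(ctrl.get_obs()['moment'].round(2))"
```

```text
t 37.25 p [ 600.6 -280.8   51.2] yaw 16.66 tilt [-0.001  0.001 -1.   ] F [-4.1  2.6  7.9] w 14.3 g 30.0
[0.3  0.79 0.04]
```

Request:
{"name": "servo_tool", "arguments": {
  "increments": [
    [0,0,-0.1,0,0,0,-1],
    [0,0,-0.15,0,0,0,-1],
    [0,0,-0.15,0,0,0,-1]
  ]
}}

```text
t: 37.5
ee_pos: [600.7, -280.9, 51.2]
orientation: [-3.108, -0.455, 0.001]
ft_force: [-7.0, 2.7, 18.9]
width: 14.0
grasp_force: 30.0
```

Request:
{"name": "servo_tool", "arguments": {
  "increments": [
    [0,0,0,0,0,0,-0.2],
    [0,0,0,0,0,0,-0.2],
    [0,0,0,0,0,0,-0.2],
    [0,0,3,0,0,0,-0.2],
    [0,0,6,0,0,7,-0.2],
    [1,2,6,0,0,14,-0.2],
    [3.15,4.85,6,0,0,21,-0.2],
    [3.15,4.85,6,0,0,28,-0.2],
    [3.15,4.85,6,0,0,35,-0.2],
    [3.15,4.85,6,0,0,39.7,-0.2],
    [3.15,4.85,6,0,0,39.7,-0.2]
  ]
}}

```text
t: 38.42
ee_pos: [632.4, -232.1, 108.5]
orientation: [-2.766, -1.488, 0.001]
ft_force: [-0.1, -0.5, -0.5]
width: 35.0
grasp_force: 0.0
```

```bash
python3 -c "
from h import *
st()
snap('scene','m11.png',(210,240,310,340),6)"
```

```text
t 38.42 p [ 632.4 -232.1  108.5] yaw 56.56 tilt [-0.001  0.    -1.   ] F [-0.1 -0.5 -0.5] w 35.0 g 0.0
```

View pics/m11.png

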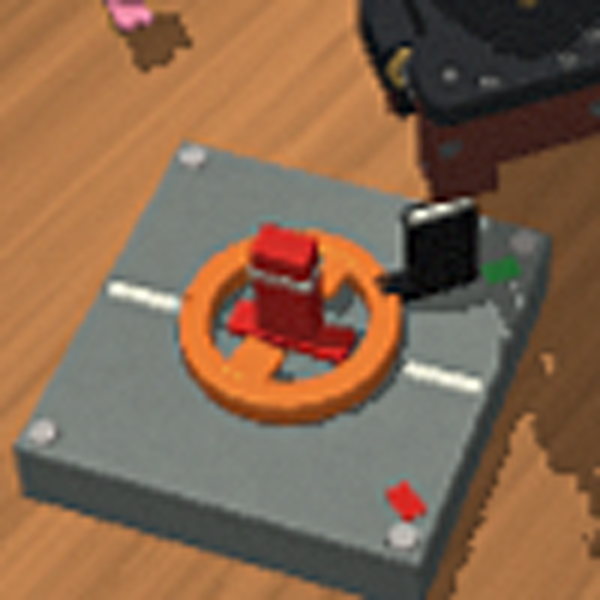

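Request:
{"name": "servo_tool", "arguments": {
  "increments": [
    [0,0,-3,0,0,0,-0.2],
    [0,0,-5.8,0,0,0,-0.2],
    [0,0,-5.8,0,0,0,-0.2],
    [0,0,-5.8,0,0,0,-0.2],
    [0,0,-5.8,0,0,0,-1],
    [0,0,-5.8,0,0,0,-1],
    [0,0,-5.8,0,0,0,-1],
    [0,0,-5.8,0,0,0,-1],
    [0,0,-5.8,0,0,0,-1],
    [0,0,-5.8,0,0,0,-1]
  ]
}}

```text
t: 39.3
ee_pos: [633.0, -232.5, 52.6]
orientation: [2.769, 1.483, 0.002]
ft_force: [-2.0, 2.1, 6.2]
width: 12.1
grasp_force: 30.0
```

Request:
{"name": "servo_tool", "arguments": {
  "increments": [
    [0.48,-0.36,0.1,0,0,-5.7,-1],
    [0.92,-0.76,0.1,0,0,-11.5,-1],
    [1.32,-1.21,0.1,0,0,-17.2,-1],
    [1.67,-1.69,0.1,0,0,-22.9,-1],
    [1.97,-2.2,0.1,0,0,-28.6,-1],
    [2.22,-2.74,0.1,0,0,-34.4,-1],
    [2.42,-3.31,0.1,0,0,-40.1,-1],
    [2.55,-3.89,0.1,0,0,-45.8,-1],
    [2.63,-4.48,0.1,0,0,-51.6,-1],
    [2.65,-5.07,0.1,0,0,-57.3,-1],
    [2.61,-5.67,0.1,0,0,-63,-1],
    [2.51,-6.26,0.1,0,0,-68.7,-1],
    [2.35,-6.83,0.1,0,0,-74.5,-1],
    [2.14,-7.39,0.1,0,0,-80.2,-1],
    [2.14,-7.39,0.1,0,0,-80.2,-1],
    [2.14,-7.39,0.1,0,0,-80.2,-1],
    [2.14,-7.39,0.1,0,0,-80.2,-1]
  ]
}}

```text
t: 40.72
ee_pos: [653.8, -305.6, 52.6]
orientation: [-3.074, 0.645, 0.001]
ft_force: [-1.9, 4.6, 3.8]
width: 11.9
grasp_force: 30.0
```

```bash
python3 -c "
from h import *
st()
c=np.array([599.3,-281.3]);p=ctrl.get_obs()['ee_pos'][:2]-c;print(np.hypot(*p),np.degrees(np.arctan2(p[1],p[0])))"
```

```text
t 40.72 p [ 653.8 -305.6   52.6] yaw -23.69 tilt [-0.     0.001 -1.   ] F [-1.9  4.6  3.8] w 11.9 g 30.0
59.67144337564361 -24.003555671126538
```

Request:
{"name": "servo_tool", "arguments": {
  "increments": [
    [0,0,0,0,0,0,-0.2],
    [0,0,0,0,0,0,-0.2],
    [0,0,0,0,0,0,-0.2],
    [0,0,4,0,0,0,-0.2],
    [0,0,8,0,0,0,-0.2],
    [0,0,12,0,0,0,-0.2],
    [0,0,16,0,0,0,-0.2],
    [0,0,20,0,0,0,-0.2],
    [-25,-14,20,0,0,0,-0.2],
    [-25,-14,20,0,0,0,-0.2],
    [-25,-14,20,0,0,0,-0.2],
    [-25,-14,20,0,0,0,-0.2],
    [-25,-14,20,0,0,0,-0.2],
    [-25,-14,20,0,0,0,-0.2],
    [-25,-14,20,0,0,0,-0.2],
    [-25,-14,20,0,0,0,-0.2],
    [-25,-14,20,0,0,0,-0.2],
    [-25,-14,20,0,0,0,-0.2],
    [-25,-14,20,0,0,0,-0.2]
  ]
}}

```text
t: 42.3
ee_pos: [405.0, -446.0, 252.2]
orientation: [3.074, -0.647, 0.001]
ft_force: [-0.8, 0.7, 0.3]
width: 35.0
grasp_force: 0.0
```

Run:
```python
from h import *
st(); print('y',blobs('y'));print('g',blobs('g'))
snap('scene')
def cen(cam,lo,hi,box,z):
    im=np.load(f'last_{cam}.npz')['im'];x0,y0,x1,y1=box;h=cv2.cvtColor(im[y0:y1,x0:x1],cv2.COLOR_BGR2HSV)
    n,l,s,c=cv2.connectedComponentsWithStats(cv2.inRange(h,lo,hi))
    return [(int(s[i,4]),(c[i]+[x0,y0]).round(1).tolist(),px(cam,c[i][0]+x0,c[i][1]+y0,z)[:2].round(1).tolist()) for i in range(1,n) if s[i,4]>3]
B=(200,240,310,345)
print('red',cen('scene',(0,150,80),(4,255,255),B,30)); print('red2',cen('scene',(172,150,80),(180,255,255),B,30))
print('green',cen('scene',(50,100,60),(75,255,255),B,30)); print('white',cen('scene',(0,0,185),(180,50,255),B,76)); print('black',cen('scene',(0,0,0),(180,255,35),B,56))
im=np.load('last_scene.npz')['im']
for n,lo,hi in (('y',(18,120,90),(28,255,255)),('g',(50,120,60),(75,255,255))):
    print(n,[q for q in cen('scene',lo,hi,(270,100,480,290),38)])
c=np.array([599.3,-281.3])
```

```text
t 42.3 p [ 405.  -446.   252.2] yaw -23.76 tilt [ 0. -0. -1.] F [-0.8  0.7  0.3] w 35.0 g 0.0
y [(np.float64(770.3), np.float64(503.3), np.float64(11.2), 78), (np.float64(631.5), np.float64(171.4), np.float64(-6.2), 282), (np.float64(621.8), np.float64(105.1), np.float64(-7.2), 285), (np.float64(618.1), np.float64(38.8), np.float64(-6.7), 291), (np.float64(609.6), np.float64(-27.0), np.float64(-6.5), 292)]
g [(np.float64(563.5), np.float64(382.5), np.float64(-7.3), 642), (np.float64(572.6), np.float64(318.9), np.float64(-0.0), 758)]
red [(72, [256.8, 281.8], [571.1, -252.0]), (120, [257.2, 293.1], [591.9, -275.8]), (24, [277.3, 323.2], [674.3, -311.4])]
red2 []
green [(19, [293.1, 284.6], [641.5, -210.6])]
white [(4, [297.0, 279.8], [662.7, -225.5]), (11, [269.7, 301.4], [650.6, -303.6]), (27, [283.1, 302.3], [673.9, -289.4]), (8, [276.9, 328.9], [701.5, -346.3])]
black [(112, [270.1, 309.6], [654.0, -307.8])]
y [(485, [470.5, 136.5], [751.7, 599.6]), (1274, [344.6, 212.5], [614.5, 55.1])]
g [(707, [383.5, 159.5], [586.2, 326.8]), (6, [397.7, 208.2], [718.0, 150.2]), (6, [384.0, 220.5], [711.0, 86.8]), (8, [368.5, 234.0], [702.8, 20.9]), (10, [352.2, 248.0], [694.4, -43.6]), (17, [293.2, 284.7], [645.8, -215.9])]
```

Run:
```python
from h import *
im=np.load('last_top.npz')['im'];h=cv2.cvtColor(im,cv2.COLOR_BGR2HSV)
c0=np.array([623.6,69.8]);X=np.array([.9928,-.1194]);Y=np.array([.1194,.9928])
blue=cv2.inRange(h,(105,120,60),(125,255,255));yel=cv2.inRange(h,(18,150,100),(28,255,255));cop=cv2.inRange(h,(4,100,90),(14,255,255));grn=cv2.inRange(h,(50,120,60),(75,255,255))
def rep(c0,X,Y,bays,hw,z,masks):
    v,u=np.mgrid[100:290,80:320];P=np.array([px('top',a,b,z)[:2] for a,b in zip(u.ravel(),v.ravel())])-c0;x=P@X;y=P@Y
    for b in bays:
        r=[]
        for n,m in masks:
            k=(m[v,u].ravel()>0)&(abs(y-b-1)<hw)&(abs(x)<60); 
            if k.any(): r+=[n,x[k].min().round(1),x[k].max().round(1),y[k].mean().round(1)]
        print(b,r)
rep(c0,X,Y,(99,33,-33,-99),9,44,[('blue',blue),('yel',yel),('cop',cop)])
rep(np.array([579.4,366.3]),np.array([.9925,-.122]),np.array([.122,.9925]),(30,-15,-32),7,41,[('blue',blue),('cop',cop)])
print(proj('scene',(599.3,-281.3,82)),proj('scene',(599.3,-281.3,35)))
```

```text
99 ['blue', np.float64(-46.6), np.float64(26.5), np.float64(99.6), 'yel', np.float64(-29.4), np.float64(17.5), np.float64(100.0), 'cop', np.float64(-59.7), np.float64(54.8), np.float64(99.4)]
33 ['blue', np.float64(-47.6), np.float64(23.2), np.float64(33.8), 'yel', np.float64(-31.1), np.float64(15.6), np.float64(34.0), 'cop', np.float64(-59.7), np.float64(54.8), np.float64(33.9)]
-33 ['blue', np.float64(-44.7), np.float64(27.5), np.float64(-32.3), 'yel', np.float64(-27.2), np.float64(19.9), np.float64(-32.1), 'cop', np.float64(-59.7), np.float64(54.7), np.float64(-32.1)]
-99 ['blue', np.float64(-44.8), np.float64(28.8), np.float64(-97.9), 'yel', np.float64(-27.7), np.float64(19.5), np.float64(-98.0), 'cop', np.float64(-59.8), np.float64(54.3), np.float64(-97.9)]
30 ['blue', np.float64(-42.8), np.float64(26.5), np.float64(30.6), 'cop', np.float64(29.4), np.float64(59.9), np.float64(31.0)]
-15 ['blue', np.float64(-59.1), np.float64(10.1), np.float64(-14.1), 'cop', np.float64(11.0), np.float64(59.8), np.float64(-14.3)]
-32 ['blue', np.float64(-58.8), np.float64(5.9), np.float64(-28.4), 'cop', np.float64(43.6), np.float64(59.9), np.float64(-31.0)]
(np.float64(256.9289164688919), np.float64(280.8118624243959)) (np.float64(258.1215192842995), np.float64(294.87345015212884))
```

```bash
python3 -c "
from workcell import ctrl
print(ctrl.close_job())"
```

```text
the job is handed in; nothing more can be done
None
```

I handed the job in, and my last image checks showed every step done: both green packs on the mat, all four yellow packs in bays contact end first, the plug seated and the collar locked. The hand-in returned no verdict. One green pack was knocked about 20 mm aside on the mat, and I left it there because it was still within limits.

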